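Find the rocking canister lid and press it home

ROBOT

A 6-joint arm with a two-finger parallel gripper is mounted at the origin on the work surface. World frame = base frame: x ahead of the robot, y to its left, z up, the work surface at z = 0. Lengths are in m, angles in rad, forces in N, time in s.
With the tool pointing down it reaches from about 0.2 to 0.875 m from the base axis. Payload 3.4 kg.
Tool frame: the origin (TCP) lies between the finger pads; the fingertips stand 25 mm ahead of it and the grasp point (between the pads) lies 6 mm ahead of it (r.nose_length is the z of the fingertips in the tool frame, in m); z points along the fingers, x is the direction in which the jaws open and shut, and the axes are right-handed (so a half turn about z gives the same grasp; the last joint's range is limited). The gripper opens to 94 mm and grips with 3 to 60 N. Pads are 16 mm wide; open, the fingers measure 119 mm over their backs; the gripper's body (75 mm by 177 mm) begins 78 mm behind the grasp point.
Start: joints at [-0.121, 0.276, 1.505, -0, 1.361, -0.121], TCP at [0.575, -0, 0.23] pointing down, gripper open.
Joint ranges: [-2.89, 2.89], [-0.75, 2.08], [0.22, 2.7], [-1.18, 4.32], [0.11, 2.71], [-2.7, 2.7]. Speed limits (rad/s): [2.57, 2.57, 3.14, 3.14, 3.14, 3.14].

INTERFACE

Orientations are given as a unit quaternion [w, x, y, z].
In Python, from plant import r, gripper_to, inverse_kinematics, vision, models, telemetry gives the robot as it stands. Calls block until the motion is done:
- r.move_to(position, orientation): joint-space move of the TCP to a pose.
- r.move_l(position, rot=None, vel=0.15, guard=None): straight line of the TCP; rot=None keeps the orientation; vel is the mean speed in m/s. With guard (N) it stops when the force on the tool has changed by that much, and returns True; else False.
- r.movej(angles): joint-space move.
- gripper_to(opening, f_grip=None): finger opening in m; f_grip is the grip in N (None keeps the last); returns when the fingers have stopped.
- r.hold(seconds).
- inverse_kinematics(position, orientation): joint angles nearest the present ones, or None.
- vision.snapshot(name): name is "scene" or "side" or "wrist"; returns the picture (400x640x3 uint8, red, green, blue); there is no depth.
- vision.get_calibration(name): a dict with "fx", "fy", "cx", "cy" (pixels), "D" ([k1, k2, p1, p2, k3] as OpenCV has them; the pictures are not rectified), "position" and "orientation" of the camera in the world. Camera axes: x right, y down, z forward; pixel columns grow to the right and rows downward; lengths in m; the calibration is good to about 2 mm. A picture is of the moment at which its call begins: read the wrist's pose just before it. get_calibration takes no time and is no camera call; for the wrist camera it gives the pose at the moment of the call.
A pose or a line that the arm cannot do raises r.PlanningError and nothing moves.
- r.sign_off(): hands the job in, once; it reports no verdict.
Trained networks look in the newest picture that a camera, given by its name, has taken for a name from the list of things; names that differ only in an ending like _2 or _b are one class to them, and where a whole thing is asked for, a point or a joint stands for the part that bears it (a point fixed in the world has none). Each returns a list of dicts, best first, with "score" (0 to 1); they miss things now and then, are a little off and sometimes report something else, mostly with a low value. They report only what shows in the picture. A call takes as long as a camera call.
- models.boxes_of(thing, camera): "at" ([x, y, z] in m, in world coordinates, good to about 4 mm: the middle of the surface that is visible of it).
- models.regions_of(thing, camera): "pixels" (400x640 bool, what is visible of it).
- models.mark_of(thing, camera): "at" ([x, y, z] in m, in world coordinates, good to about 4 mm: a listed point, or the origin of a listed thing).
Readings, each from a call of its own:
- telemetry.current_t(): time.
- telemetry.current_joints(): joint angles.
- telemetry.current_dq(): joint speeds.
- telemetry.current_joint_efforts(): joint torques, N m.
- telemetry.current_ee_pos(): TCP position.
- telemetry.current_tool_rot(): TCP orientation.
- telemetry.current_wrist_force(): force on the tool from outside, world axes, zero at the start.
- telemetry.current_torque(): the same for the moment, N m.
- telemetry.current_opening(): finger opening in m.
Only numpy, scipy, OpenCV 4.12 (cv2) and the standard library are available. Lean on these libraries where they do the work, as an engineer would, in place of code of your own. Each camera call takes 0.05 s, during which the arm holds its last target.

TASK

One of the four identical bamboo lids on the row of stoneware canisters is not seated and rocks: press down lightly near an end of each lid's length until you find the one that dips and tilts, and only then press that lid firmly in its middle until it is fully home and level. Finish while still holding it down with the fingertips, pressing on that lid. Only press: lift nothing, and leave everything else on the ledge where it stands.

Things in the scene. Friction and masses are not known exactly. Their poses are not given: they have to be found in the camera images.
- lid_1: one of four identical flat oblong bamboo lids, 96 mm long (its x axis, roughly away from the robot), 64 mm wide (y axis), with an 18 mm deep skirt over its white canister; origin: centre of the flat top face, z up. Tops lie 95 to 104 mm above the ledge as canisters differ in height, which does not tell the loose one. Any of the four may be the loose one; all start level
- rock_1 (a joint): tilt of lid_1 about its y axis, rad: 0 level, positive with its +x end down, negative with its -x end down. A seated lid does not give (stays within 0.03). The loose one, pressed with 2 to 3 N 30 to 40 mm from its middle along its length, dips about 5 mm there and tilts about 0.14 either way; it swings back level when let go
- seat_1 (a joint): how far lid_1 has sunk since the start, m: 0 at the start for all four; about 0.006 when the loose lid is fully home, near 0 always for the others, negative if lifted. The loose lid sinks when pressed within 8 mm of its middle with 12 to 18 N; it then stays down and rocks no more
- lid_2: one of four identical flat oblong bamboo lids, 96 mm long (its x axis, roughly away from the robot), 64 mm wide (y axis), with an 18 mm deep skirt over its white canister; origin: centre of the flat top face, z up. Tops lie 95 to 104 mm above the ledge as canisters differ in height, which does not tell the loose one. Any of the four may be the loose one; all start level
- rock_2 (a joint): tilt of lid_2 about its y axis, rad: 0 level, positive with its +x end down, negative with its -x end down. A seated lid does not give (stays within 0.03). The loose one, pressed with 2 to 3 N 30 to 40 mm from its middle along its length, dips about 5 mm there and tilts about 0.14 either way; it swings back level when let go
- seat_2 (a joint): how far lid_2 has sunk since the start, m: 0 at the start for all four; about 0.006 when the loose lid is fully home, near 0 always for the others, negative if lifted. The loose lid sinks when pressed within 8 mm of its middle with 12 to 18 N; it then stays down and rocks no more
- lid_3: one of four identical flat oblong bamboo lids, 96 mm long (its x axis, roughly away from the robot), 64 mm wide (y axis), with an 18 mm deep skirt over its white canister; origin: centre of the flat top face, z up. Tops lie 95 to 104 mm above the ledge as canisters differ in height, which does not tell the loose one. Any of the four may be the loose one; all start level
- rock_3 (a joint): tilt of lid_3 about its y axis, rad: 0 level, positive with its +x end down, negative with its -x end down. A seated lid does not give (stays within 0.03). The loose one, pressed with 2 to 3 N 30 to 40 mm from its middle along its length, dips about 5 mm there and tilts about 0.14 either way; it swings back level when let go
- seat_3 (a joint): how far lid_3 has sunk since the start, m: 0 at the start for all four; about 0.006 when the loose lid is fully home, near 0 always for the others, negative if lifted. The loose lid sinks when pressed within 8 mm of its middle with 12 to 18 N; it then stays down and rocks no more
- lid_4: one of four identical flat oblong bamboo lids, 96 mm long (its x axis, roughly away from the robot), 64 mm wide (y axis), with an 18 mm deep skirt over its white canister; origin: centre of the flat top face, z up. Tops lie 95 to 104 mm above the ledge as canisters differ in height, which does not tell the loose one. Any of the four may be the loose one; all start level
- rock_4 (a joint): tilt of lid_4 about its y axis, rad: 0 level, positive with its +x end down, negative with its -x end down. A seated lid does not give (stays within 0.03). The loose one, pressed with 2 to 3 N 30 to 40 mm from its middle along its length, dips about 5 mm there and tilts about 0.14 either way; it swings back level when let go
- seat_4 (a joint): how far lid_4 has sunk since the start, m: 0 at the start for all four; about 0.006 when the loose lid is fully home, near 0 always for the others, negative if lifted. The loose lid sinks when pressed within 8 mm of its middle with 12 to 18 N; it then stays down and rocks no more
- tray: dark flat tray, 170 x 500 x 12 mm, fixed on the ledge; the four canisters stand fixed on it in a row along its length (y axis), in any order. Origin: centre of its underside
- shaker: steel shaker, waisted, 36 mm across, 58 mm tall, standing on the tray between the two middle canisters; origin at the middle of its underside; a bystander, not to be moved
- salsa: closed jar of salsa, 72 mm across, 100 mm tall, beyond the canisters; origin at the middle of its underside; a bystander, not to be moved
- coaster: round bamboo coaster, 96 mm across, 9 mm thick, lying beyond the canisters; origin at the middle of its underside; a bystander, not to be moved
- scoop: blue plastic scoop, open bin 70 x 50 x 32 mm with a flat handle, lying beyond the canisters; origin at its underside, within its length; a bystander, not to be moved
- spoon: wooden spoon, 200 mm long, lying on the robot's side of the canisters; origin at its underside, within its length; a bystander, not to be moved
- mug: blue mug, 76 mm across, 85 mm tall, at the left (+y) end of the row; origin at the middle of its underside; a bystander, not to be moved
- beans: food can, 72 mm across, 100 mm tall, at the right (-y) end of the row; origin at the middle of its underside; a bystander, not to be moved

How it is judged:
By the outcome, as a careful person would: the job done as asked, in the order asked, and still so for the second after the job is handed in, while the arm keeps its last pose, push and grip.
It also fails if it takes over 48 s, if anything falls off the work surface, if the arm or the gripper's body presses on something with over 40 N, if the wrist force passes 120 N, or if a joint passes its speed limit or range.

## Working session

There is one attempt and no reset: what is moved stays moved. The work goes in short steps, each a Python script; the robot and the scene stay as the last script left them, time stands still between calls to the robot, and variables do not carry over. Pictures are saved under pics/ and viewed, and the job is handed in when it is done.

```bash
mkdir -p pics; ls; python3 - <<'E'
from plant import r, gripper_to, vision, models, telemetry
import cv2
for n in ["scene","side","wrist"]:
    im=vision.snapshot(n); cv2.imwrite(f"pics/{n}0.png",im[:,:,::-1])
    for f in (models.mark_of,):
        for d in f("lid_1",n): print(n,[round(float(v),4) for v in d["at"]],round(d["score"],2))
    c=vision.get_calibration(n);print(n,c["position"],c["orientation"])
print(telemetry.current_t(),telemetry.current_tool_rot(),telemetry.current_wrist_force(),r.nose_length)
E
```

```text
pics
scene [0.5149, 0.2192, 0.1021] 0.97
scene [0.531, 0.1172, 0.1054] 0.92
scene [0.5825, -0.1372, 0.0962] 0.77
scene [0.5612, -0.0352, 0.0967] 0.76
scene [1.13821775 0.12006938 0.70709873] [-0.22443191  0.59818181  0.71729535 -0.27802197]
side [0.5598, -0.0377, 0.0996] 0.93
side [0.5314, 0.1174, 0.0967] 0.87
side [0.5121, 0.216, 0.1028] 0.7
side [0.5822, -0.1374, 0.0948] 0.65
side [0.5367755  0.74921118 0.96869026] [ 0.00712164 -0.02637987  0.93866988 -0.3437328 ]
wrist [0.5598, -0.0343, 0.0963] 0.8
wrist [0.5341, 0.1136, 0.1031] 0.75
wrist [0.5828, -0.1368, 0.0913] 0.72
wrist [0.57502232 0.07489504 0.38471569] [ 1.30521355e-01  9.91445464e-01 -1.64407186e-05 -2.60656635e-04]
0.3 [-2.40253133e-05  9.99999962e-01 -8.70755383e-06 -2.72870963e-04] [-0.04945228 -0.06306518 -0.58635561] 0.025
```

View pics/scene0.png

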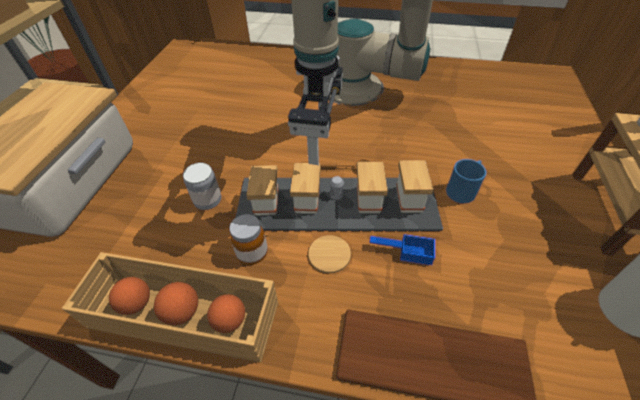

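View pics/side0.png

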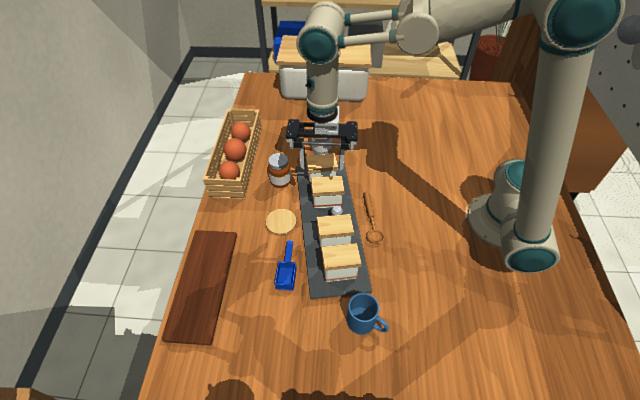

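View pics/wrist0.png

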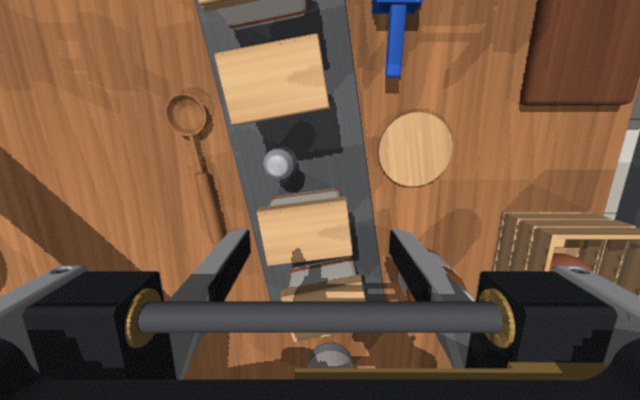

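```bash
cat > h.py <<'E'
from plant import r, gripper_to, inverse_kinematics, vision, models, telemetry
import numpy as np, cv2
from scipy.spatial.transform import Rotation as R
yaw=np.deg2rad(11)
L={'A':(.5135,.2176,.102),'B':(.532,.116,.102),'C':(.5603,-.0355,.0975),'D':(.5825,-.137,.094)}
q=(R.from_euler('z',yaw+np.pi/2*SGN if False else yaw-np.pi/2)*R.from_euler('x',np.pi)).as_quat()
Q=[q[3],q[0],q[1],q[2]]
ux=np.array([np.cos(yaw),np.sin(yaw)])
fz=lambda: np.mean([telemetry.current_wrist_force()[2] for _ in range(5)])
pz=lambda: telemetry.current_ee_pos()[2]
def over(n,off,h):
    c=np.array(L[n]); p=c[:2]+off*ux
    return np.array([p[0],p[1],c[2]+.025+h])
def test(n,off=-.036):
    f0=fz()
    hit=r.move_l(over(n,off,-.008),vel=.03,guard=1.5)
    z1,f1=pz(),fz()
    p=telemetry.current_ee_pos().copy(); p=np.array(p); p[2]-=.008
    f2=f1;z2=z1
    hit2=r.move_l(p,vel=.01,guard=max(.5,2.6-abs(f1-f0)))
    z2,f2=pz(),fz()
    print(n,hit,hit2,'tipz1 %.4f z2 %.4f dF %.2f %.2f'%(z1-.025,z2-.025,f1-f0,f2-f0),'M',np.round(telemetry.current_torque(),3),'t',telemetry.current_t())
E
sed -i 's/yaw+np.pi\/2\*SGN if False else //' h.py
python3 - <<'E'
from h import *
print(inverse_kinematics(over('C',-.036,.03),Q))
gripper_to(0.0)
r.move_to(over('C',-.036,.03),Q)
print(telemetry.current_t(),telemetry.current_joints(),telemetry.current_ee_pos(),telemetry.current_opening(),telemetry.current_wrist_force())
im=vision.snapshot("wrist"); cv2.imwrite("pics/w1.png",im[:,:,::-1])
E
```

```text
[-2.12690525e-01  2.61019568e-01  1.73110251e+00 -4.44089210e-16
  1.14947057e+00  1.16611958e+00]
2.8917 [-2.12610184e-01  2.60928831e-01  1.73041756e+00  7.43995990e-05
  1.14946042e+00  1.16537397e+00] [ 0.52536899 -0.04238882  0.15279384] 0.0005395075294151622 [ 0.47158635  0.39846339 -0.16687323]
```

View pics/w1.png

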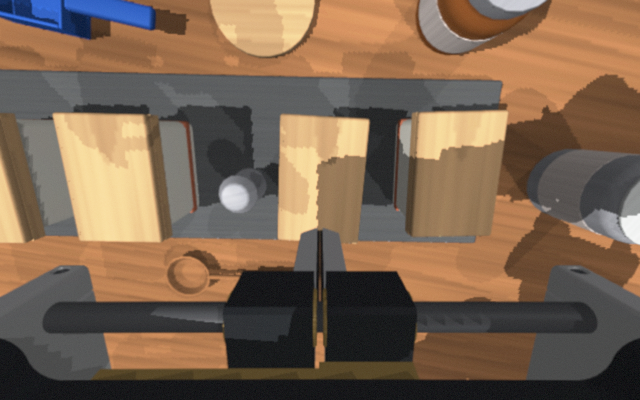

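The closed fingertips, at about (320,235), are over the near end of lid C, which spans (280–368, 115–240). I'll test it now.

```bash
python3 - <<'E'
from h import *
test('C')
im=vision.snapshot("side"); cv2.imwrite("pics/s1.png",im[150:300,230:430,::-1].repeat(3,0).repeat(3,1))
E
```

```text
C True True tipz1 0.0962 z2 0.0947 dF 0.79 1.98 M [0.029 0.072 0.022] t 4.2583
```

View pics/s1.png

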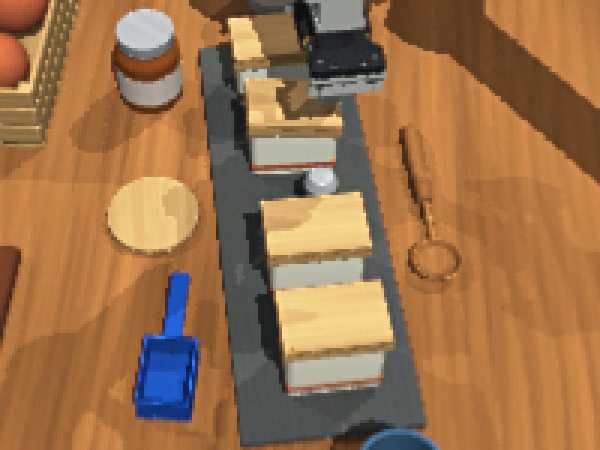

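Not conclusive yet: 1.5 mm of travel, with the force rising to 2 N. I'll step a little further and read force against travel.

```bash
cat >> h.py <<'E'
def step(n=8,d=.001,fmax=3.2,f0=0):
    p=np.array(telemetry.current_ee_pos())
    for i in range(n):
        p[2]-=d; r.move_l(p,vel=.01); r.hold(.05)
        f=fz(); print('  cmd %.4f act %.4f F %.2f'%(p[2]-.025,pz()-.025,f-f0))
        if f-f0>fmax: break
E
python3 - <<'E'
from h import *
print(fz(),pz()-.025)
step(4,f0=-.2)
print(telemetry.current_t())
E
```

```text
1.777791735263169 0.09471650130013837
  cmd 0.0937 act 0.0938 F 2.67
  cmd 0.0927 act 0.0934 F 7.62
4.9083
```

```bash
python3 - <<'E'
from h import *
im=vision.snapshot("side"); cv2.imwrite("pics/s2.png",im[150:300,230:430,::-1].repeat(3,0).repeat(3,1))
im=vision.snapshot("wrist"); cv2.imwrite("pics/w2.png",im[:,:,::-1])
# slow release
p=np.array(telemetry.current_ee_pos())
for i in range(10):
    p[2]+=.0007; r.move_l(p,vel=.02)
    print('act %.4f F %.2f'%(pz()-.025,fz()))
im=vision.snapshot("wrist"); cv2.imwrite("pics/w3.png",im[:,:,::-1])
print(telemetry.current_t())
E
```

```text
act 0.0941 F 3.16
act 0.0947 F 2.14
act 0.0955 F 1.31
act 0.0962 F 2.13
act 0.0969 F 0.54
act 0.0976 F 0.54
act 0.0983 F -0.31
act 0.0991 F -0.18
act 0.0998 F -0.35
act 0.1005 F -0.08
7.5583
```

View pics/w2.png

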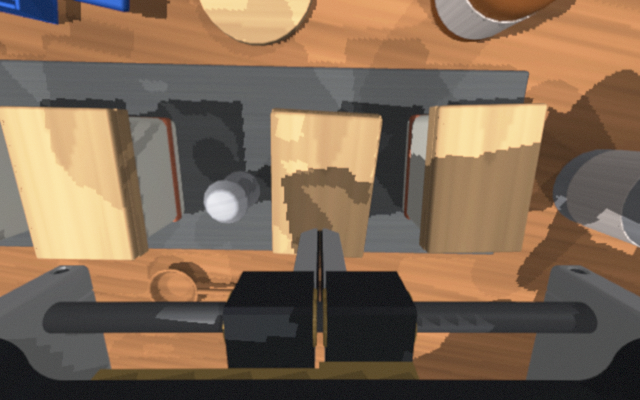

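View pics/w3.png

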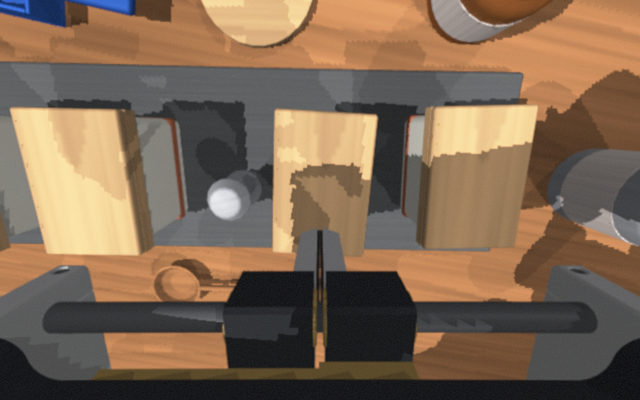

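Lid C gives about 4 mm and springs back, contact being near 0.098 and the stop near 0.0938, so it looks like the loose one. I'll press lid D lightly to compare.

```bash
python3 - <<'E'
from h import *
p=over('C',-.036,.02); r.move_l(p,vel=.2)
r.move_l(over('D',-.036,.02),vel=.2)
r.move_l(over('D',-.036,.008),vel=.08); r.hold(.1)
f0=fz()
p=np.array(telemetry.current_ee_pos())
for i in range(22):
    p[2]-=.0007; r.move_l(p,vel=.02); f=fz()-f0
    print('act %.4f F %.2f'%(pz()-.025,f))
    if f>2.2: break
im=vision.snapshot("wrist"); cv2.imwrite("pics/w4.png",im[:,:,::-1])
p[2]+=.02; r.move_l(p,vel=.1)
print(telemetry.current_t())
E
```

```text
act 0.1017 F -0.07
act 0.1007 F 0.78
act 0.1000 F 0.21
act 0.0993 F -0.22
act 0.0986 F 1.42
act 0.0979 F -0.05
act 0.0972 F -0.15
act 0.0965 F -1.01
act 0.0958 F -0.34
act 0.0953 F 1.00
act 0.0950 F 3.93
12.025
```

View pics/w4.png

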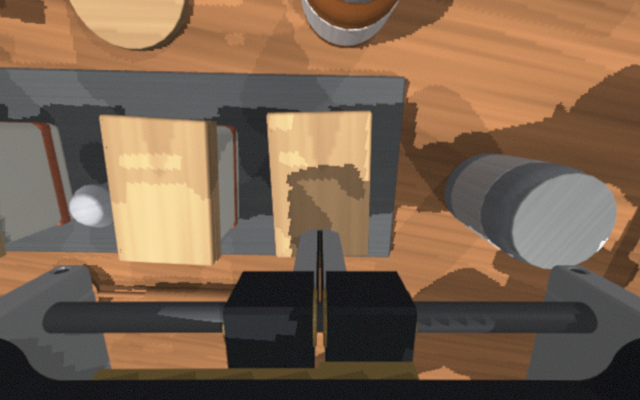

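D is stiff straight away (0 to 4 N within 0.7 mm), so C is the loose lid. Next I'll refine C's centre and press there.

```bash
python3 - <<'E'
from h import *
r.move_l(over('D',0,.03),vel=.2)
for n in ("wrist","side","scene"):
    vision.snapshot(n)
    for d in models.mark_of("lid_1",n):
        a=d["at"]
        if abs(a[1]+.036)<.03: print(n,np.round(a,4),round(d["score"],2))
r.move_l(over('C',0,.03),vel=.2)
for k in range(2):
    im=vision.snapshot("wrist")
    for d in models.mark_of("lid_1","wrist"):
        a=d["at"]
        if abs(a[1]+.036)<.03: print("w2",np.round(a,4),round(d["score"],2))
cv2.imwrite("pics/w5.png",im[:,:,::-1])
print(telemetry.current_ee_pos(),telemetry.current_t())
E
```

```text
wrist [ 0.5601 -0.0337  0.0956] 0.61
side [ 0.5598 -0.0365  0.0983] 0.97
scene [ 0.5608 -0.0319  0.095 ] 0.87
w2 [ 0.5588 -0.033   0.0951] 0.68
w2 [ 0.5635 -0.0343  0.0974] 0.89
[ 0.56064858 -0.03665215  0.15237972] 13.525
```

View pics/w5.png

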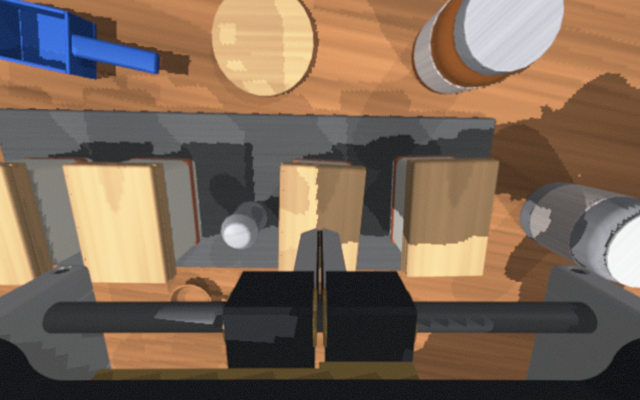

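The marks agree on a centre of about (0.5605, -0.0347) within 3 mm, and the fingertips are over lid C's middle. Now I'll press in steps, watching the force.

```bash
python3 - <<'E'
from h import *
L['C']=(.5605,-.0347,.098)
r.move_l(over('C',0,.005),vel=.08); r.hold(.2)
f0=np.mean([fz() for _ in range(4)]); print('f0',f0)
p=over('C',0,.003)
while p[2]-.025>.080:
    r.move_l(p,vel=.02); r.hold(.08); f=fz()-f0
    print('cmd %.4f act %.4f F %.2f'%(p[2]-.025,pz()-.025,f))
    if f>13: break
    p[2]-=.0005 if f>1 else .001
print(telemetry.current_t(),telemetry.current_wrist_force(),telemetry.current_ee_pos())
E
```

```text
f0 0.17607865383277982
cmd 0.1010 act 0.1011 F -0.78
cmd 0.1000 act 0.1000 F 0.45
cmd 0.0990 act 0.0990 F 0.35
cmd 0.0980 act 0.0982 F 1.38
cmd 0.0975 act 0.0981 F 4.80
cmd 0.0970 act 0.0978 F 6.13
cmd 0.0965 act 0.0974 F 6.41
cmd 0.0960 act 0.0969 F 7.39
cmd 0.0955 act 0.0964 F 7.28
cmd 0.0950 act 0.0959 F 7.46
cmd 0.0945 act 0.0954 F 6.67
cmd 0.0940 act 0.0949 F 7.35
cmd 0.0935 act 0.0944 F 6.61
cmd 0.0930 act 0.0939 F 7.46
cmd 0.0925 act 0.0934 F 7.03
cmd 0.0920 act 0.0929 F 6.67
cmd 0.0915 act 0.0925 F 6.67
cmd 0.0910 act 0.0920 F 8.19
cmd 0.0905 act 0.0919 F 9.65
cmd 0.0900 act 0.0918 F 13.03
20.85 [-2.30338673  0.90403164 13.20726237] [ 0.56072974 -0.03474985  0.11679209]
```

```bash
python3 - <<'E'
from h import *
p=over('C',0,0); p[:]=[.5605,-.0347,.0897+.025]
r.move_l(p,vel=.02); r.hold(.5)
print(pz()-.025,fz(),telemetry.current_ee_pos(),telemetry.current_t())
for n in ("side","scene"):
    im=vision.snapshot(n); cv2.imwrite(f"pics/{n}9.png",im[:,:,::-1])
    for d in models.mark_of("lid_1",n): print(n,np.round(d["at"],4),round(d["score"],2))
E
```

```text
0.0917603651959733 12.408536825869817 [ 0.56078456 -0.03473609  0.11676037] 21.6
side [0.5099 0.2166 0.0993] 0.96
side [0.5362 0.1168 0.0986] 0.95
side [ 0.562  -0.0374  0.0932] 0.69
side [ 0.581  -0.1373  0.0947] 0.64
scene [0.5318 0.1211 0.1058] 0.92
scene [0.5137 0.2186 0.1057] 0.87
scene [ 0.5593 -0.0306  0.0919] 0.83
scene [ 0.5815 -0.1376  0.0967] 0.73
```

View pics/side9.png

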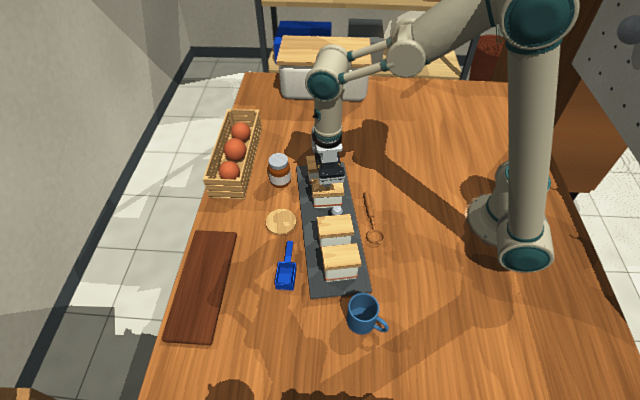

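View pics/scene9.png

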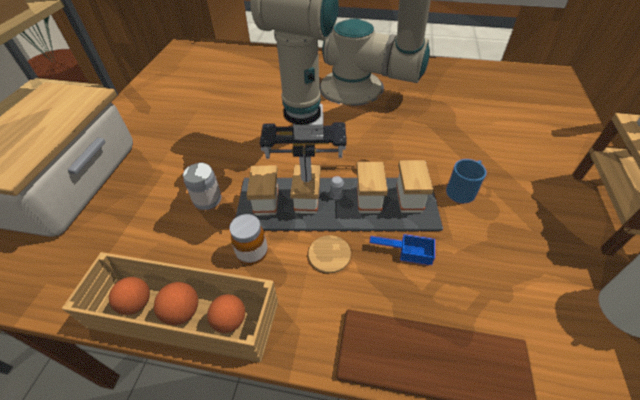

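The fingertips are on the middle of lid C, at about (305,185) in the scene view. Its mark has dropped about 5–6 mm, and nothing else has moved. Handing in while holding.

```bash
python3 - <<'E'
from h import *
r.sign_off()
E
```

```text
the job is handed in; nothing more can be done
```

The loose lid was the third from the left (+y), next to the shaker on its right side. I pressed it home and handed the job in at about 21.6 s with the closed fingertips still holding it down at about 12 to 13 N.

- **Finding it:** I pressed that lid first, near its robot-side end. It gave about 4 mm softly and sprang back when released. For comparison I pressed the rightmost lid the same way, and it was stiff at once (to about 4 N within 0.7 mm). I did not press the two left lids.
- **Pressing it home:** Pressed in its middle, it sank at a steady 7 N or so from about 0.098 m to 0.0918 m, roughly 6 mm. It then stopped firmly at about 13 N and did not sink further during a 0.5 s hold. The vision networks also put the lid 4 to 6 mm lower than before.
- **Surroundings:** The final side and scene pictures show the other things where they stood.

**What was not ideal:**
- My first end press on the loose lid briefly reached about 7.6 N once it hit its stop, more than the 2 to 3 N intended.
- I did not press the end of the lid again after seating it, because the job had to finish with it held down. That it is level and no longer rocks is therefore inferred from the depth it sank and the firm stop.

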